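# Line up the heels, then show the last heel-up

### The job

The shoemaker wants to match heels to a child's shoe last. First fill the gap in the row on the low shelf with the two heel blocks that stand on the bench: upright, square to the shelf, in line with the two heels already there and evenly spaced, without shifting those two. Then draw the small last off the pin of its stand, tip it heel up and toe down to a slope of about 50 degrees, not leaning sideways, with the toe at least 12 cm above the bench, and finish while still holding it there, still, touching nothing but the gripper; leave everything else on the bench in its place.

Things in the scene. Friction and masses are not known exactly. Their poses are not given: they have to be found in the camera images.
- heel_a: Loose shoe heel block standing on the bench in front of the shelf, the nearer one to the last's stand at the start. Dark brown wood, about 90 g, straight sides: 52 mm long (its x), 48 mm wide (its y), 55 mm high; flat face at its -x, rounded back at +x; origin at the centre of its underside. Gripped along its x, the fingers stay clear of neighbours in the row.
- heel_b: Second loose heel block on the bench, farther to the robot's left at the start; same as heel_a in shape, size and axes, and either may take either place.
- heel_right: Heel block of the same kind already on the shelf, at its right end (its centre at shelf y about -105 mm, x about 0). Loose; stays there.
- heel_left: Heel block of the same kind already on the shelf, at its left end (its centre at shelf y about +105 mm, x about 0). Loose; stays there.
- shelf: Low white-painted shelf fixed to the bench: board 120 mm deep (its x) and 360 mm long (its y), flat top 60 mm above the bench, no rim. Origin on the bench below its centre; the row runs along its y axis through x = 0. The two empty places of the gap are at y = -35 mm and y = +35 mm.
- stand: Steel stand fixed to the bench: 110 mm square base plate 8 mm thick, post 30 mm across, collar 44 mm across with its top 100 mm above the bench, and on it an upright pin 10 mm thick and 30 mm long. Origin at the centre of its underside, on the pin's axis.
- last: White child's shoe last, 188 mm long, 66 wide, 96 high, 280 g. Starts upside down (sole up, level) on the stand, pin loose in its 13 mm hole, ankle face on the collar: lift straight up over 30 mm to free it. Origin at the hole's mouth in the ankle face; z from ankle to sole (up at start); toe at -x (roughly towards the robot at start), heel at +x. Sole at z = 80 mm at the heel, 96 at the ball.
- last_grip (a point): Point inside the last, at (-8, 0, 66) mm in its frame: near its centre of mass, where its sides are parallel and 45 mm apart (along its y, from x = -35 to 50 mm, z = 36 to 82 mm): the place to grip from above, pads across its y. Same axes as the last.
- last_toe (a point): Tip of the last's toe, at (-125, 0, 81) mm in its frame. Same axes as the last.
- tin: Closed metal tin, 68 mm across, 75 mm high, loose; bystander beyond the stand. Origin at the centre of its underside.
- jar: Amber jar with steel lid, 64 mm across, 90 mm high, loose; bystander. Origin at the centre of its underside.
- tape: Roll of tan tape lying flat, 80 mm across, 28 mm high, loose; bystander between the heels and the stand. Origin at the centre of its underside.
- hammer: Hammer lying on the bench right of the stand, loose; bystander. Handle towards its -x.
- big_last: Full-size grey last standing sole down at the left, about 254 mm long, 89 mm wide, 131 mm high, loose; bystander. Origin at the bench below its ankle.
- sanding_block: Cork sanding block, 110 by 60 by 26 mm, loose; bystander at the left. Origin at the centre of its underside.
Things that resemble listed ones, but are neither listed nor needed, are in the scene too. What is shaped like the heel_a but purple is not meant.

How it is judged:
By the outcome, as a careful person would: the job done as asked, in the order asked, and still so for the second after the job is handed in, while the arm keeps its last pose, push and grip.
It also fails if it takes over 58 s, if anything falls off the work surface, if the arm or the gripper's body presses on something with over 40 N, if the wrist force passes 120 N, or if a joint passes its speed limit or range.

### The arm

A 7-joint arm with a two-finger parallel gripper is mounted at the origin on the work surface. World frame = base frame: x ahead of the robot, y to its left, z up, the work surface at z = 0. Lengths are in mm, angles in rad, forces in N, time in s.
With the tool pointing down it reaches from about 400 to 875 mm from the base axis. Payload 4.4 kg.
Tool frame: the origin (TCP) lies at the very end of the fingers, on their centre line; the grasp point (between the pads) lies 19 mm behind it; y points along the fingers, x is the direction in which the jaws open and shut, and the axes are right-handed (so a half turn about y gives the same grasp; the last joint's range is limited). The gripper opens to 85 mm and grips with 20 to 120 N. Pads are 22 mm wide; open, the fingers measure 114 mm over their backs; the gripper's body (76 mm by 85 mm) begins 54 mm behind the grasp point. The pads swing forward as they close: fully open they stand 13 mm farther back than shut.
Start: joints at [1.239, 0.628, 0.038, 1.517, -0.027, 0.996, -0.02], TCP at [170.77, -627.18, 231.313] pointing down, gripper open.
Joint ranges: [-3.06, 3.06], [-0.37, 2.12], [-1.25, 1.32], [0.18, 2.47], [-1.1, 4.24], [0.23, 1.98], [-2.94, 2.94]. Speed limits (rad/s): [2.57, 2.57, 3.14, 3.14, 3.14, 3.14, 3.14].

### API

Orientations are given as [roll, pitch, yaw] about the fixed x, y, z axes, in that order (R = Rz(yaw) Ry(pitch) Rx(roll)).
In Python, from cell import readout, eyes, finish_job gives the robot as it stands. The module is installed in compiled form; this text tells all that it offers.
- The arm moves only by the tool apply_moves, never from a script. Its argument "commands" is a list that holds one entry, the list of rows, each a list of 6 numbers: the shift along the tool's x, y, z in units of 0.04 m (1.0 is 0.04 m), then the turn, a rotation vector about the tool's x, y, z in units of 5 degrees (1.0 is 5 degrees). A call has 1 to 8 rows; each row shifts and turns the pose as measured when the row begins, along the tool's axes as they then stand; what a row does not reach is not made up. A row lasts 1/12 s, in which the tool goes at most 41.7 mm and 7.16 degrees, less where a joint would pass 70% of its speed; a pose out of reach is approached as far as the arm can. A call with a number of a shift or a turn outside -1 to 1 is refused whole. A call with a gripper value outside its range is refused whole. "claw" is the finger opening in mm, from 0 to 85.4, set as the call begins (left out, the last holds). The fingers move at their own pace and stop on an object; the grip force is fixed at half the most. Time passes only in rows, so rows that do not move let the fingers close. It gives the time, the measured TCP pose, the force and the opening at its end, in the units of the state.
- readout.read_state(): the state, without advancing time (a new reading comes with each control period).
- eyes.get_image(name): name is "scene" or "top" or "wrist"; returns a dict with "image" (400x640x3 uint8, red, green, blue), "mtx" (3x3 intrinsics, pixels), "rvec" (rotation vector, rad) and "tvec" (3), from world to camera coordinates, as OpenCV has them. Camera axes: x right, y down, z forward; pixel columns grow to the right and rows downward; lengths in mm; the calibration is good to about 2 mm. A picture is of the moment at which its call begins. There is no depth.
- finish_job(): hands the job in, once; it reports no verdict.
The state is a dict: "clock": time; "qpos": joint angles; "qd": joint speeds; "tau": joint torques, N m; "eef_pos": TCP position; "tool_rot": TCP orientation; "force": force on the tool from outside, world axes, zero at the start; "torque": the same for the moment, N m; "width": finger opening in mm.
Only numpy, scipy, OpenCV 4.12 (cv2) and the standard library are available. Lean on these libraries where they do the work, as an engineer would, in place of code of your own. Each camera call takes 0.05 s, during which the arm holds its last target. There are 200 camera calls.

## Working session

There is one attempt and no reset: what is moved stays moved. The work goes in short steps, Python scripts to look and compute and a tool call to move; the robot and the scene stay as the last step left them, time stands still between calls to the robot, and variables do not carry over. Pictures are saved under pics/ and viewed, about 8 in all and at most 12, crops included, and the job is handed in when it is done.

Besides the shell and the picture viewer there is one more tool, called as name([rows], argument=value, ...), one row to a line, values as JSON. apply_moves: Moves the arm, as the interface text tells. Shifts and turns lie within -1 to 1; 1 stands for 0.04 m of shift or 5 degrees of turn. Its arguments: {"type":"object","properties":{"commands":{"type":"array"},"claw":{"type":"number"}},"required":["commands"]}

```bash
mkdir -p pics
cat > h.py <<'E'
import numpy as np, cv2
from scipy.spatial.transform import Rotation as R
from cell import readout, eyes, finish_job
def cap(n,f=None):
    d=eyes.get_image(n); im=d["image"][:,:,::-1].copy()
    if f: cv2.imwrite(f"pics/{f}.png",im)
    np.savez(f"pics/{n}.npz",im=im,m=d["mtx"],r=d["rvec"],t=d["tvec"])
    return load(n)
def load(n):
    d=np.load(f"pics/{n}.npz"); return dict(im=d["im"],m=d["m"],r=d["r"],t=d["t"])
def ray(d,u,v,z):
    Rm=cv2.Rodrigues(d["r"])[0]; c=-Rm.T@d["t"].reshape(3)
    w=Rm.T@np.linalg.inv(d["m"])@np.array([u,v,1.]); return c+w*(z-c[2])/w[2]
def proj(d,p): return cv2.projectPoints(np.array(p,float).reshape(-1,3),d["r"],d["t"],d["m"],None)[0].reshape(-1,2)
def st(): return readout.read_state()
E
python3 - <<'E'
from h import *
a=cap("scene","s0"); b=cap("top","t0")
print(st())
for d in (a,b): print(d["m"],-cv2.Rodrigues(d["r"])[0].T@d["t"].reshape(3))
E
```

```text
{'clock': 0.1, 'qpos': array([ 1.23918134,  0.62925511,  0.03846098,  1.51826852, -0.02702177,
        0.99634197, -0.01996533]), 'qd': array([-1.84928658e-03, -2.87261384e-03, -1.13650451e-07, -1.92226101e-03,
        9.40752893e-04,  7.18687964e-04,  2.24708570e-04]), 'tau': array([ 2.80964952e-03, -5.64526570e+01,  1.22988459e+00, -1.93973082e+01,
        1.10749502e-02,  5.44115741e-03, -2.48137707e-05]), 'eef_pos': array([ 170.62721708, -626.60880737,  230.48024394]), 'tool_rot': array([-1.57080578,  0.00175467, -1.30497166]), 'force': array([ 0.09767268, -0.71599593,  0.23199176]), 'torque': array([ 0.01551439, -0.00294195,  0.03006473]), 'width': 85.61712065691721}
[[371.73564018   0.         312.37558113]
 [  0.         371.73564018 199.92828251]
 [  0.           0.           1.        ]] [ 991.06535509 -775.80366068  766.13664905]
[[425.3416981    0.         325.91243682]
 [  0.         425.3416981  202.33862225]
 [  0.           0.           1.        ]] [ 340.03072165   18.37972147 1362.46681485]
```

View pics/s0.png

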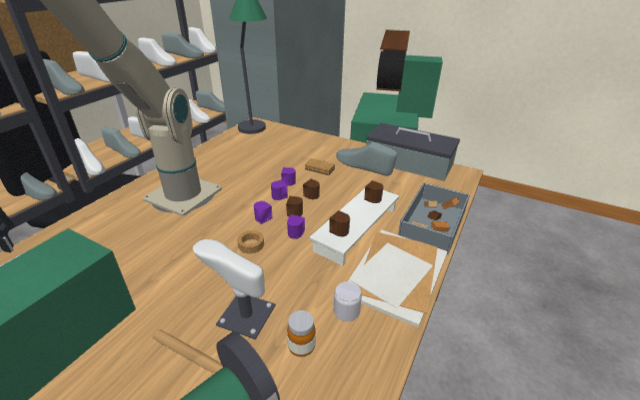

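View pics/t0.png

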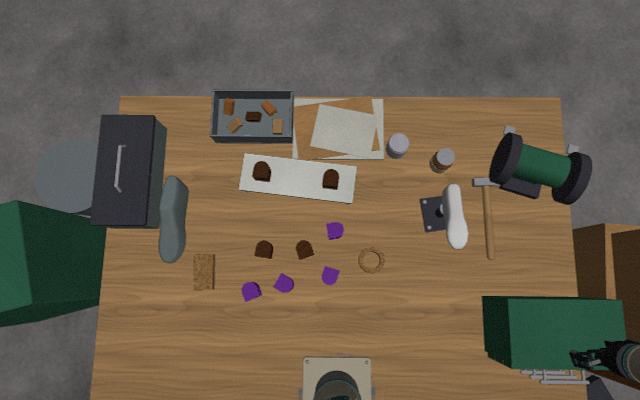

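The scene picture shows the shelf with heels at (340,224) and (374,192), the loose brown heels at (294,206) and (311,189), the last on its stand at about (235,265), and purple decoys. In the top view the loose heels are at (304,249) and (264,249), shelf heels at (262,171) and (331,179), and the last at about (455,216).

Run:
```python
from h import *
d=load("top"); im=d["im"]; hsv=cv2.cvtColor(im,cv2.COLOR_BGR2HSV)
for c in [(304,249),(264,249),(262,171),(331,179),(298,178),(455,216),(432,215),(250,255)]: print(c,im[c[1],c[0]],hsv[c[1],c[0]])
V=hsv[:,:,2]
m=((V<85)&(hsv[:,:,1]>80)).astype(np.uint8)
for nm,(u,v),z in [("a",(304,249),55),("b",(264,249),55),("L",(262,171),115),("R",(331,179),115)]:
    w=np.zeros_like(m); w[v-16:v+17,u-16:u+17]=m[v-16:v+17,u-16:u+17]
    cs=max(cv2.findContours(w,0,2)[0],key=cv2.contourArea)
    (x,y),s,an=cv2.minAreaRect(cs); print(nm,cv2.contourArea(cs),(x,y),s,an,ray(d,x,y,z).round(1))
# shelf
w=((hsv[:,:,1]<40)&(V>150)).astype(np.uint8)
s=np.zeros_like(w); s[140:215,230:365]=w[140:215,230:365]; s[:,:]=s
cs=cv2.findContours(s,0,2)[0]
c=max(cs,key=cv2.contourArea); b=cv2.boxPoints(cv2.minAreaRect(c)); P=[ray(d,*p,60)[:2].round(1) for p in b]; print("shelf",P,np.mean(P,0),[np.linalg.norm(P[i]-P[i-1]) for i in range(4)])
l=np.zeros_like(w); l[175:255,438:475]=w[175:255,438:475]
c=max(cv2.findContours(l,0,2)[0],key=cv2.contourArea); r=cv2.minAreaRect(c);print("last",r,[ray(d,*p,170)[:2].round(1) for p in cv2.boxPoints(r)],ray(d,*r[0],170))
o=np.hstack([cv2.resize(im[140:280,235:350],None,fx=4,fy=4,interpolation=2),cv2.resize(im[165:265,410:485],None,fx=4,fy=4,interpolation=2).copy() if 0 else np.pad(cv2.resize(im[165:265,410:485],None,fx=4,fy=4,interpolation=2),((0,160),(0,0),(0,0)))])
cv2.imwrite("pics/c1.png",o)
```

```text
(304, 249) [26 38 66] [  9 155  66]
(264, 249) [27 43 65] [ 13 149  65]
(262, 171) [24 31 59] [  6 151  59]
(331, 179) [22 38 65] [ 11 169  65]
(298, 178) [175 183 181] [ 38  11 183]
(455, 216) [176 176 176] [  0   0 176]
(432, 215) [59 48 49] [123  48  59]
(250, 255) [ 73 105 132] [ 16 114 132]
a 212.5 (303.6034851074219, 248.7586212158203) (17.08397102355957, 15.412713050842285) 68.19859313964844 [424.6 103.6  55. ]
b 228.5 (264.1346435546875, 248.82693481445312) (17.062103271484375, 16.86598777770996) 11.309932708740234 [423.2 224.8  55. ]
L 249.0 (262.0, 170.5) (17.261892318725586, 18.741485595703125) 9.462322235107422 [655.1 230.2 115. ]
R 225.0 (330.53076171875, 178.25384521484375) (14.760132789611816, 18.729244232177734) 7.125016689300537 [632.7  22.8 115. ]
shelf [array([608.7, 311.5]), array([727.7, 302.9]), array([685.4, -57.6]), array([568.2, -43.7])] [647.5   128.275] [np.float64(357.50145454249554), np.float64(119.31035160454437), np.float64(362.9731946025767), np.float64(118.02139636523533)]
last ((458.0, 216.0), (64.0, 18.0), 90.0) [array([ 605.6, -316.1]), array([ 606. , -367.3]), array([ 423.7, -358.8]), array([ 423.2, -308.9])] [ 513.40084881 -337.72949806  170.        ]
```

View pics/c1.png

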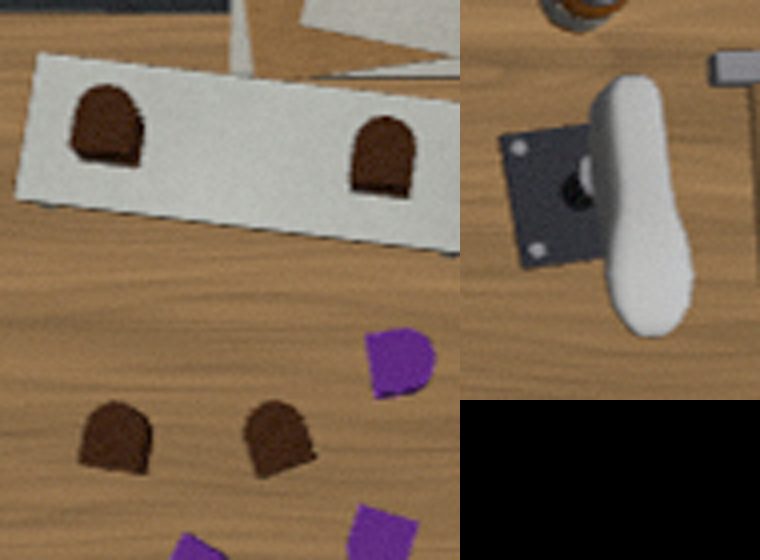

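```bash
cat >> h.py <<'E'
def Rt(yaw,tilt=0):  # tool pointing down, jaw along yaw (deg); tilt about tool x (deg)
    return R.from_euler('xyz',[-np.pi/2,0,np.radians(yaw)])*R.from_rotvec([np.radians(tilt),0,0])
def plan(p1,R1,n=None,s=None):
    s=s or st(); p0=np.array(s["eef_pos"]); R0=R.from_euler('xyz',s["tool_rot"]); p1=np.array(p1,float)
    rv=(R0.inv()*R1).as_rotvec()
    k=int(np.ceil(max(np.linalg.norm(p1-p0)/38,np.linalg.norm(np.degrees(rv))/4.8)-1e-9)); n=n or max(k,1)
    rows=[]
    for i in range(n):
        Ri=R0*R.from_rotvec(rv*i/n)
        rows.append([round(float(x),2) for x in np.r_[Ri.inv().apply((p1-p0)/n)/40,np.degrees(rv)/n/5]])
    print(n,rows); return dict(eef_pos=p1,tool_rot=R1.as_euler('xyz'))
E
python3 - <<'E'
from h import *
s=plan([400,-400,320],Rt(-50)); s=plan([450,0,320],Rt(-20),s=s); plan([424,160,260],Rt(0),s=s)
E
```

```text
9 [[-0.44, -0.25, 0.78, -0.0, -0.55, -0.0], [-0.4, -0.25, 0.8, -0.0, -0.55, -0.0], [-0.36, -0.25, 0.82, -0.0, -0.55, -0.0], [-0.32, -0.25, 0.84, -0.0, -0.55, -0.0], [-0.28, -0.25, 0.85, -0.0, -0.55, -0.0], [-0.24, -0.25, 0.86, -0.0, -0.55, -0.0], [-0.2, -0.25, 0.87, -0.0, -0.55, -0.0], [-0.16, -0.25, 0.88, -0.0, -0.55, -0.0], [-0.12, -0.25, 0.89, -0.0, -0.55, -0.0]]
11 [[-0.62, 0.0, 0.67, 0.0, -0.55, -0.0], [-0.59, 0.0, 0.7, 0.0, -0.55, -0.0], [-0.56, 0.0, 0.73, 0.0, -0.55, -0.0], [-0.52, 0.0, 0.75, 0.0, -0.55, -0.0], [-0.49, 0.0, 0.78, 0.0, -0.55, -0.0], [-0.45, 0.0, 0.8, 0.0, -0.55, -0.0], [-0.41, 0.0, 0.82, 0.0, -0.55, -0.0], [-0.37, 0.0, 0.84, 0.0, -0.55, -0.0], [-0.33, 0.0, 0.85, 0.0, -0.55, -0.0], [-0.29, 0.0, 0.87, 0.0, -0.55, -0.0], [-0.25, 0.0, 0.88, 0.0, -0.55, -0.0]]
5 [[-0.4, 0.3, 0.71, 0.0, -0.8, 0.0], [-0.35, 0.3, 0.73, 0.0, -0.8, 0.0], [-0.29, 0.3, 0.76, 0.0, -0.8, 0.0], [-0.24, 0.3, 0.77, 0.0, -0.8, 0.0], [-0.19, 0.3, 0.79, 0.0, -0.8, 0.0]]
```

apply_moves([
  [[-0.4,-0.3,0.8,0,-0.55,0],[-0.4,-0.3,0.8,0,-0.55,0],[-0.35,-0.25,0.82,0,-0.55,0],[-0.3,-0.25,0.85,0,-0.55,0],[-0.25,-0.25,0.85,0,-0.55,0],[-0.2,-0.25,0.87,0,-0.55,0],[-0.2,-0.25,0.87,0,-0.55,0],[-0.15,-0.25,0.88,0,-0.55,0]],
])

```text
clock: 0.77
eef_pos: [374.1, -427.5, 309.5]
tool_rot: [-1.577, 0.015, -0.924]
force: [0.7, -0.4, -0.4]
width: 85.5
```

apply_moves([
  [[-0.5,-0.1,0.75,0,-0.55,0],[-0.6,0,0.7,0,-0.55,0],[-0.56,0,0.73,0,-0.55,0],[-0.52,0,0.75,0,-0.55,0],[-0.5,0,0.78,0,-0.55,0],[-0.45,0,0.8,0,-0.55,0],[-0.4,0,0.82,0,-0.55,0],[-0.37,0,0.84,0,-0.55,0]],
])

```text
clock: 1.43
eef_pos: [432.8, -126.2, 315.0]
tool_rot: [-1.571, 0.011, -0.517]
force: [1.0, -0.1, 0.2]
width: 85.8
```

Tracks well. Now go over heel_b.

Run:
```python
from h import *
s=plan([422,190,250],Rt(-9));
```

```text
9 [[-0.46, 0.19, 0.75, -0.0, -0.46, -0.01], [-0.43, 0.18, 0.77, -0.0, -0.46, -0.01], [-0.4, 0.18, 0.78, -0.0, -0.46, -0.01], [-0.37, 0.18, 0.8, -0.0, -0.46, -0.01], [-0.33, 0.18, 0.81, -0.0, -0.46, -0.01], [-0.3, 0.18, 0.83, -0.0, -0.46, -0.01], [-0.27, 0.18, 0.84, -0.0, -0.46, -0.01], [-0.23, 0.18, 0.85, -0.0, -0.46, -0.01], [-0.2, 0.18, 0.86, -0.0, -0.46, -0.01]]
```

apply_moves([
  [[-0.46,0.19,0.75,0,-0.5,0],[-0.43,0.18,0.77,0,-0.5,0],[-0.4,0.18,0.78,0,-0.5,0],[-0.37,0.18,0.8,0,-0.5,0],[-0.33,0.18,0.81,0,-0.5,0],[-0.3,0.18,0.83,0,-0.5,0],[-0.25,0.18,0.84,0,-0.5,0],[0,0,0,0,0,0]],
])

```text
clock: 2.1
eef_pos: [417.6, 139.1, 264.1]
tool_rot: [-1.563, 0.007, -0.184]
force: [-0.1, 1.0, 0.0]
width: 85.1
```

```bash
cat > loc.py <<'E'
from h import *
def brown(d,z):
    hsv=cv2.cvtColor(d["im"],cv2.COLOR_BGR2HSV)
    m=((hsv[:,:,2]<100)&(hsv[:,:,1]>90)&(hsv[:,:,0]<30)).astype(np.uint8)
    m=cv2.morphologyEx(m,cv2.MORPH_OPEN,np.ones((5,5)))
    for c in cv2.findContours(m,0,2)[0]:
        if cv2.contourArea(c)<300: continue
        W=np.array([ray(d,*p,z)[:2] for p in c[:,0].astype(float)],np.float32)
        r=cv2.minAreaRect(W); print(c[:,0].mean(0).round(),"rect",np.round(r[0],1),np.round(r[1],1),round(r[2],1))
E
python3 - <<'E'
from loc import *
d=cap("wrist","w1"); s=st(); print(s["eef_pos"],s["tool_rot"],-cv2.Rodrigues(d["r"])[0].T@d["t"].reshape(3))
brown(d,55)
E
```

```text
[417.87450718 135.81107638 264.18149467] [-1.56610627  0.00738659 -0.18762473] [434.0018204  216.83195654 408.85377286]
[334. 328.] rect [398.7 -95.7] [25.2 46.3] 84.7
[539. 246.] rect [681.4 -18.3] [54.9 61.3] 82.4
[327. 190.] rect [428.1 109.1] [51.5 57.2] 18.8
[319.  93.] rect [426.6 227.5] [45.9 49.7] 79.4
[577.  31.] rect [709.1 235.2] [51.9 64.2] 79.3
```

View pics/w1.png

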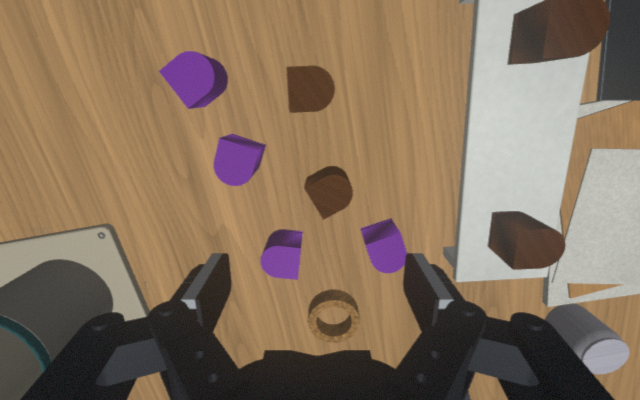

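The wrist view shows heel_b at (311,89), heel_a at (328,190), the shelf at right with its two heels, and the tape at (333,315). The estimates agree with the top view.

Run:
```python
from h import *
s=plan([426.5,227.5,120],Rt(-10.3)); plan([426.5,227.5,12],Rt(-10.3),s=s)
```

```text
5 [[-0.04, 0.72, 0.46, -0.01, -0.02, -0.02], [-0.04, 0.72, 0.46, -0.01, -0.02, -0.02], [-0.04, 0.72, 0.46, -0.01, -0.02, -0.02], [-0.04, 0.72, 0.46, -0.01, -0.02, -0.02], [-0.04, 0.72, 0.46, -0.01, -0.02, -0.02]]
3 [[0.0, 0.9, -0.0, 0.0, -0.0, -0.0], [0.0, 0.9, -0.0, 0.0, -0.0, -0.0], [0.0, 0.9, -0.0, 0.0, -0.0, -0.0]]
```

apply_moves([
  [[-0.04,0.72,0.46,0,0,0],[-0.04,0.72,0.46,0,0,0],[-0.04,0.72,0.46,0,0,0],[-0.04,0.72,0.46,0,0,0],[-0.04,0.72,0.46,0,0,0],[0,0,0,0,0,0]],
], claw=72)

```text
clock: 2.65
eef_pos: [432.6, 224.9, 116.1]
tool_rot: [-1.569, -0.001, -0.2]
force: [-0.3, -0.1, 0.2]
width: 72.3
```

Run:
```python
from loc import *
s=plan([426.5,227.5,12],Rt(-10.3),5)
```

```text
5 [[-0.03, 0.52, 0.01, -0.0, -0.05, 0.0], [-0.03, 0.52, 0.01, -0.0, -0.05, 0.0], [-0.03, 0.52, 0.01, -0.0, -0.05, 0.0], [-0.03, 0.52, 0.01, -0.0, -0.05, 0.0], [-0.03, 0.52, 0.01, -0.0, -0.05, 0.0]]
```

apply_moves([
  [[-0.06,0.5,0,0,-0.1,0],[-0.06,0.55,0,0,-0.1,0],[-0.04,0.55,0.03,0,-0.05,0],[-0.02,0.55,0.03,0,0,0],[0,0.4,0,0,0,0],[0,0,0,0,0,0]],
])

```text
clock: 3.15
eef_pos: [431.0, 220.3, 12.1]
tool_rot: [-1.575, -0.006, -0.187]
force: [0.2, -0.4, 0.3]
width: 72.2
```

Run:
```python
from loc import *
s=plan([426.5,227.5,12],Rt(-10.3),1)
print(st()["eef_pos"],st()["force"]);d=cap("wrist","w2"); brown(d,55)
```

```text
1 [[-0.14, 0.0, 0.16, 0.04, -0.08, 0.07]]
[430.98374183 220.33448299  12.08359084] [ 0.18215386 -0.3740023   0.30067511]
[312. 267.] rect [427.4 235.9] [65.3 51.6] 81.5
```

View pics/w2.png

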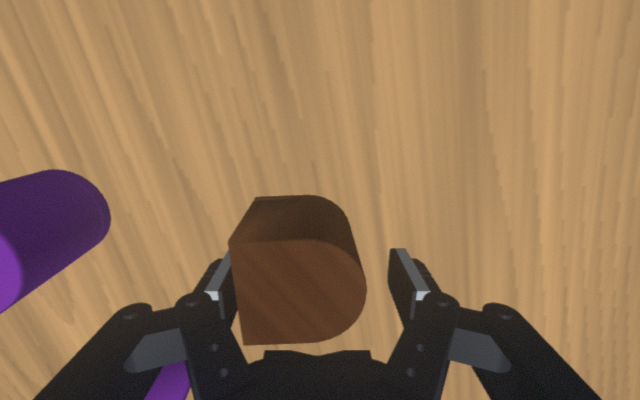

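Run:
```python
from loc import *
d=load("wrist")
for p in [(229,243),(244,345),(366,290),(300,240),(320,343)]: print(ray(d,*p,55).round(1))
```

```text
[404.9 254.5  55. ]
[397.9 207.1  55. ]
[452.1 224.4  55. ]
[431.1 250.7  55. ]
[429.5 202.   55. ]
```

apply_moves([
  [[-0.14,0,0.16,0,-0.4,0],[-0.04,0,0.04,0,-0.1,0],[0,0,0,0,0,0]],
])

```text
clock: 3.45
eef_pos: [427.9, 228.9, 16.3]
tool_rot: [-1.573, -0.01, -0.143]
force: [1.0, 0.3, -0.7]
width: 72.2
```

apply_moves([
  [[0,0,0,0,0,0],[0,0,0,0,0,0],[0,0,0,0,0,0],[0,0,0,0,0,0],[0,0,0,0,0,0]],
], claw=40)

```text
clock: 3.87
eef_pos: [429.7, 229.9, 20.0]
tool_rot: [-1.569, -0.015, -0.143]
force: [0.2, 1.3, -0.5]
width: 51.6
```

Run:
```python
from loc import *
s=plan([445,225,150],Rt(-8),4); plan([650,163,165],Rt(-6.6),s=s)
```

```text
4 [[0.11, -0.81, -0.02, -0.0, -0.01, 0.04], [0.11, -0.81, -0.02, -0.0, -0.01, 0.04], [0.11, -0.81, -0.02, -0.0, -0.01, 0.04], [0.1, -0.81, -0.02, -0.0, -0.01, 0.04]]
6 [[0.88, -0.06, -0.14, -0.0, -0.05, 0.0], [0.88, -0.06, -0.14, -0.0, -0.05, 0.0], [0.88, -0.06, -0.14, -0.0, -0.05, 0.0], [0.88, -0.06, -0.15, -0.0, -0.05, 0.0], [0.88, -0.06, -0.15, -0.0, -0.05, 0.0], [0.88, -0.06, -0.15, -0.0, -0.05, 0.0]]
```

apply_moves([
  [[0,-0.8,0,0,0,0.05],[0.1,-0.8,0,0,0,0.05],[0.1,-0.8,0,0,0,0.05],[0.1,-0.8,0,0,0,0.05],[0.7,-0.1,-0.1,0,-0.05,0],[0.9,-0.05,-0.15,0,-0.05,0],[0.9,-0.05,-0.15,0,-0.05,0],[0.9,-0.05,-0.15,0,-0.05,0]],
])

```text
clock: 4.53
eef_pos: [567.0, 190.4, 162.6]
tool_rot: [-1.575, 0.014, -0.109]
force: [-0.4, 1.0, -0.7]
width: 51.3
```

apply_moves([
  [[0.9,-0.05,-0.15,0,-0.05,0],[0.8,0,-0.15,0,0,0],[0.2,0,-0.1,0,0,0],[0,0,0,0,0,0]],
])

```text
clock: 4.87
eef_pos: [651.6, 158.0, 162.9]
tool_rot: [-1.576, 0.008, -0.115]
force: [-0.5, -0.1, -0.7]
width: 51.7
```

Run:
```python
from loc import *
d=cap("wrist","w3"); s=st(); print(s["eef_pos"],s["tool_rot"],s["width"])
plan([651.5,163,110],Rt(-6.6))
# predicted shelf corners/heels drawn for comparison
c=np.array([647.5,128.3]); a=np.radians(-6.6); ex=np.array([np.cos(a),np.sin(a)]); ey=np.array([-ex[1],ex[0]])
for x,y,z in [(-60,180,60),(60,180,60),(-60,0,60),(-60,100,60),(60,0,60),(60,100,60),(-26,129,115),(-26,81,115)]: print((x,y,z),proj(d,[*(c+x*ex+y*ey),z])[0].round())
```

```text
[650.65485003 158.31275644 162.73147803] [-1.57627436  0.00900046 -0.11400867] 50.87681662810457
2 [[0.01, 0.66, 0.06, 0.03, 0.01, -0.05], [0.01, 0.66, 0.06, 0.03, 0.01, -0.05]]
(-60, 180, 60) [230. -10.]
(60, 180, 60) [402. -10.]
(-60, 0, 60) [249. 225.]
(-60, 100, 60) [240. 109.]
(60, 0, 60) [383. 226.]
(60, 100, 60) [392. 109.]
(-26, 129, 115) [270.  62.]
(-26, 81, 115) [274. 144.]
```

View pics/w3.png

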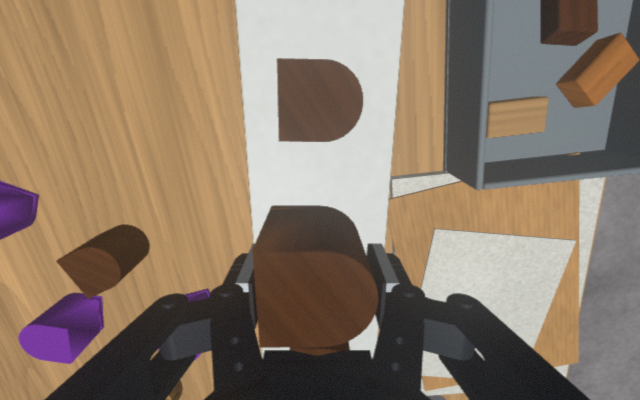

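Run:
```python
from loc import *
d=load("wrist")
for p in [(278,59),(278,141.5),(363,100),(320,59),(320,141.5)]: print(ray(d,*p,115).round(1))
print("held",[ray(d,*p,197.7).round(1) for p in [(256,250),(260,347),(378,297),(320,250.),(320,347.)]])
g=cv2.cvtColor(d["im"],cv2.COLOR_BGR2HSV)
w=(g[:,:,1]<30)&(g[:,:,2]>150)
for v in (30,150,180):
    u=np.where(w[v,225:410])[0]+225; print(v,u.min(),u.max(),ray(d,u.min(),v,60).round(1),ray(d,u.max(),v,60).round(1))
```

```text
[641.2 260.2 115. ]
[633.8 213.  115. ]
[688.7 231.9 115. ]
[665.5 257.4 115. ]
[660.1 210.  115. ]
held [array([630.6, 181.7, 197.7]), array([623.5, 132.2, 197.7]), array([678.6, 153.6, 197.7]), array([656.4, 178.8, 197.7]), array([650.8, 129.3, 197.7])]
30 238 401 [609. 289.  60.] [726.7 275.2  60. ]
150 247 391 [599.  201.8  60. ] [716.3 188.4  60. ]
180 249 409 [595.9 176.4  60. ] [730.4 161.1  60. ]
```

Run:
```python
from h import *
plan([652.5,166.3,88],Rt(-6.7),5)
```

```text
5 [[0.01, 0.37, 0.04, 0.01, 0.01, -0.02], [0.01, 0.37, 0.04, 0.01, 0.01, -0.02], [0.01, 0.37, 0.04, 0.01, 0.01, -0.02], [0.01, 0.37, 0.04, 0.01, 0.01, -0.02], [0.01, 0.37, 0.04, 0.01, 0.01, -0.02]]
```

apply_moves([
  [[0.01,0.37,0.04,0.02,0.02,-0.05],[0.01,0.37,0.04,0.02,0.02,-0.05],[0.01,0.37,0.04,0.01,0,0],[0.01,0.37,0.04,0.01,0,0],[0,0.3,0.03,0,0,0],[0,0,0,0,0,0]],
])

```text
clock: 5.42
eef_pos: [642.1, 171.9, 89.2]
tool_rot: [-1.57, 0.009, -0.109]
force: [-0.8, -0.4, -1.3]
width: 51.6
```

Run:
```python
from h import *
s=st();print(s["eef_pos"],s["tool_rot"],s["force"])
plan([652.5,166.3,81],Rt(-6.7),2)
```

```text
[642.0802351  171.87909757  89.16765323] [-1.56995822  0.00873277 -0.10876545] [-0.7917321  -0.39488134 -1.31151915]
2 [[0.14, 0.1, -0.06, -0.0, 0.05, -0.05], [0.14, 0.1, -0.05, -0.0, 0.05, -0.05]]
```

apply_moves([
  [[0.2,0,-0.1,0,0.05,-0.05],[0.06,0,-0.03,0,0.05,-0.05],[0,0,0,0,0,0]],
])

```text
clock: 5.67
eef_pos: [650.5, 167.2, 89.8]
tool_rot: [-1.57, 0.001, -0.115]
force: [-0.2, 0.9, -0.6]
width: 51.2
```

Run:
```python
from h import *
s=st();print(s["eef_pos"],s["tool_rot"],s["force"])
plan([652.5,166.3,81],Rt(-6.7),2)
```

```text
[650.46365238 167.18382397  89.82035068] [-1.56982030e+00  1.10268502e-03 -1.14613285e-01] [-0.16274044  0.9013115  -0.6033308 ]
2 [[0.03, 0.11, -0.01, -0.01, 0.01, -0.01], [0.03, 0.11, -0.01, -0.01, 0.01, -0.01]]
```

apply_moves([
  [[0.03,0.12,-0.01,0,0,0],[0.03,0.1,-0.01,0,0,0],[0,0,0,0,0,0]],
])

```text
clock: 5.92
eef_pos: [654.8, 165.8, 82.8]
tool_rot: [-1.569, -0.003, -0.116]
force: [0.1, -0.2, -1.5]
width: 51.3
```

apply_moves([
  [[-0.04,0.06,0.01,0,0,0],[0,0.06,0,0,0,0]],
])

```text
clock: 6.08
eef_pos: [653.6, 166.4, 78.5]
tool_rot: [-1.568, -0.004, -0.117]
force: [-9.2, -0.1, 25.1]
width: 51.2
```

apply_moves([
  [[0,-0.04,0,0,0,0],[0,0,0,0,0,0]],
])

```text
clock: 6.25
eef_pos: [653.4, 166.6, 80.2]
tool_rot: [-1.568, -0.004, -0.117]
force: [-0.4, -0.5, -0.3]
width: 51.5
```

apply_moves([
  [[0,0,0,0,0,0],[0,0,0,0,0,0],[0,0,0,0,0,0],[0,0,0,0,0,0]],
], claw=72)

```text
clock: 6.58
eef_pos: [653.7, 166.8, 80.2]
tool_rot: [-1.567, -0.005, -0.116]
force: [-0.1, 0.3, 0.3]
width: 72.3
```

apply_moves([
  [[0,-0.8,0,0,0,0],[0,-0.9,0,0,0,0],[0,-0.9,0,0,0,0],[-0.2,-0.3,-0.9,0,0,0],[-0.2,-0.3,-0.9,0,0,0],[0,0,0,0,0,0]],
])

```text
clock: 7.08
eef_pos: [627.4, 97.7, 210.9]
tool_rot: [-1.568, -0.001, -0.11]
force: [0.3, -1.5, 0.1]
width: 71.6
```

```bash
cat > row.py <<'E'
from loc import *
def heelfit(d,z):
    hsv=cv2.cvtColor(d["im"],cv2.COLOR_BGR2HSV)
    m=((hsv[:,:,2]<100)&(hsv[:,:,1]>90)&(hsv[:,:,0]<30)).astype(np.uint8)
    return m
E
python3 - <<'E'
from loc import *
d=cap("wrist","w4"); s=st(); print(s["eef_pos"],s["tool_rot"],-cv2.Rodrigues(d["r"])[0].T@d["t"].reshape(3))
brown(d,115)
E
```

```text
[627.56358665 101.11159255 210.12846998] [-1.56475857e+00 -2.10420343e-04 -1.08408088e-01] [636.92205866 177.12598156 355.31000727]
[336. 277.] rect [637.9  15.1] [32.  48.1] 83.6
[134. 187.] rect [481.1 122.3] [64.4 37.7] 19.6
[354.  11.] rect [668.2 230.3] [14.1 35.6] 83.7
```

View pics/w4.png

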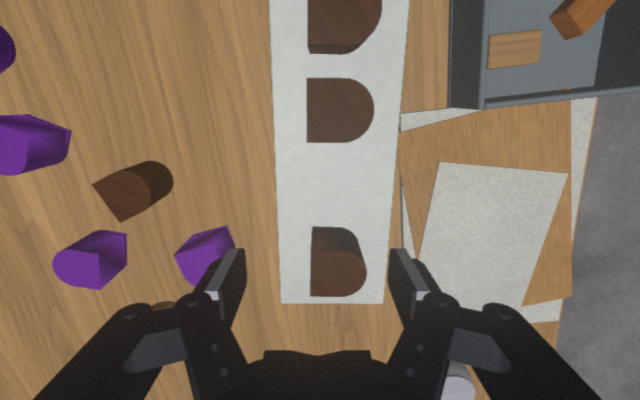

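Run:
```python
from loc import *
d=load("wrist")
f=lambda p,z=115: ray(d,*p,z)[:2].round(1)
print("placed",f((307,78.5)),f((307,142.5)),f((374,110)))
print("R",f((311,296.5)),f((340,296.5)),f((366,265)))
print("L",f((307,45)), f((307,20)),f((382,15)))
g=cv2.cvtColor(d["im"],cv2.COLOR_BGR2HSV)
w=(g[:,:,1]<30)&(g[:,:,2]>150)
for v in (65,160,200):
    u=np.where(w[v,260:410])[0]+260; print(v,f((u.min(),v),60),f((u.max(),v),60))
u=330;c=np.where(w[:320,u])[0];print("end",c.max(),f((u,c.max()),60),f((290,303),60),f((383,303),60))
o=d["im"].copy()
gy=g[:,340,2]; print(gy[215:305])
```

```text
placed [631.4 190.6] [625.7 143.6] [679.7 162.5]
R [6.12e+02 2.00e-01] [639.1  -2.8] [665.5  28.1]
L [634.2 212.9] [636.1 228.7] [688.6 226. ]
65 [599.3 208.5] [717.5 195.3]
160 [589.6 122.3] [707.7 109.1]
200 [585.2  80.7] [715.7  66.1]
end 302 [627.4 -50.3] [581.  -46.4] [688.6 -58.6]
[195 196 195 195 192 195 193 196 197 198 198 189 119  76  70  67  73  71
  68  69  68  69  66  63  68  70  67  69  65  69  67  68  67  66  67  68
  80  87  91  90  89  89  88  89  88  89  89  82  85  83  81  85  86  87
  81  85  86  82  83  84  85  87  88  86  87  88  87  85  88  85  83  83
  82  85  85  85  87  88  86  85  84 102 173 185 187 187 183 183 163 149]
```

Placed heel_b reads (654.4,164.0), yaw −6.9°, on the shelf centreline and 70 mm from heel_left. Now heel_a.

Run:
```python
from h import *
plan([430,60,180],Rt(15))
```

```text
6 [[-0.8, 0.12, -0.26, -0.01, -0.71, 0.0], [-0.81, 0.12, -0.21, -0.01, -0.71, 0.0], [-0.83, 0.12, -0.16, -0.01, -0.71, 0.0], [-0.83, 0.12, -0.11, -0.01, -0.71, 0.0], [-0.84, 0.13, -0.06, -0.01, -0.71, 0.0], [-0.84, 0.13, -0.0, -0.01, -0.71, 0.0]]
```

apply_moves([
  [[-0.8,0.1,-0.3,0,-0.7,0],[-0.8,0.1,-0.2,0,-0.7,0],[-0.85,0.1,-0.2,0,-0.7,0],[-0.85,0.1,-0.1,0,-0.7,0],[-0.85,0.1,-0.1,0,-0.7,0],[-0.85,0.1,0,0,-0.7,0],[0,0,0,0,0,0]],
])

```text
clock: 7.72
eef_pos: [420.0, 59.0, 181.1]
tool_rot: [-1.56, -0.004, 0.279]
force: [-0.5, -0.0, -0.3]
width: 72.2
```

Run:
```python
from loc import *
d=cap("wrist","w5"); s=st(); print(s["eef_pos"],s["tool_rot"],-cv2.Rodrigues(d["r"])[0].T@d["t"].reshape(3))
brown(d,55)
```

```text
[424.47256143  60.29829382 181.94616125] [-1.55868218 -0.010377    0.27701281] [398.34893453 134.43580877 326.10574979]
[258. 315.] rect [399.3 -96.6] [44.9 25.2] 6.0
[551. 304.] rect [700.4  -6.9] [57.6 84.3] 75.6
[267. 273.] rect [394.9 -43.4] [36.5 16. ] 4.0
[346. 145.] rect [428.2 104.6] [49.5 48.8] 18.5
```

View pics/w5.png

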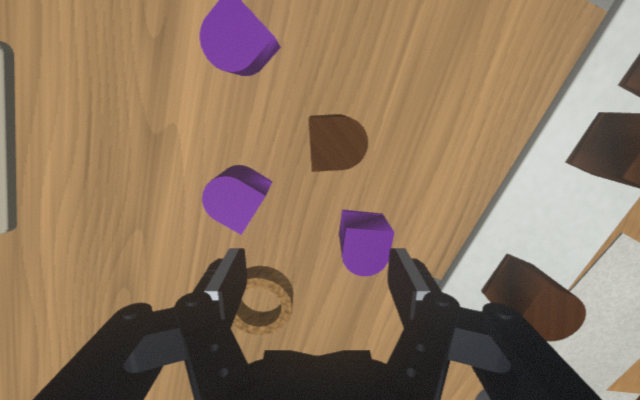

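Run:
```python
from loc import *
d=load("wrist")
a,b,c=[ray(d,*p,55)[:2] for p in [(309,115.5),(313.5,171),(368,143)]]
t=(a-b)/np.linalg.norm(a-b); n=np.array([t[1],-t[0]]); print(a,b,c,np.linalg.norm(a-b),np.degrees(np.arctan2(n[1],n[0])),(a+b)/2+26*n)
C=(a+b)/2+26*n
s=plan([*C,110],Rt(np.degrees(np.arctan2(n[1],n[0]))))
```

```text
[396.88061299 119.99683974] [414.03593148  73.61463943] [453.89929036 111.56363725] 49.45314406431959 20.29785024134602 [429.84372296 105.82515158]
3 [[0.14, 0.61, 0.35, -0.04, -0.29, 0.04], [0.15, 0.6, 0.34, -0.04, -0.29, 0.04], [0.16, 0.6, 0.34, -0.04, -0.29, 0.04]]
```

apply_moves([
  [[0.14,0.6,0.35,-0.05,-0.3,0.05],[0.15,0.6,0.35,-0.05,-0.3,0.05],[0.15,0.6,0.35,-0.05,-0.25,0.05],[0,0.2,0,0,0,0],[0,0,0,0,0,0]],
])

```text
clock: 8.18
eef_pos: [436.5, 111.9, 100.3]
tool_rot: [-1.571, -0.008, 0.35]
force: [0.6, -0.6, -1.0]
width: 72.2
```

Run:
```python
from loc import *
s=plan([429,105.2,70],Rt(20),2)
```

```text
2 [[-0.12, 0.38, -0.05, 0.0, 0.01, 0.05], [-0.12, 0.38, -0.05, 0.0, 0.01, 0.05]]
```

apply_moves([
  [[-0.15,0.3,-0.05,0,0,0.05],[-0.1,0.3,-0.05,0,0,0.05],[0,0,0,0,0,0]],
])

```text
clock: 8.43
eef_pos: [431.5, 106.2, 76.4]
tool_rot: [-1.571, -0.003, 0.349]
force: [-0.6, -0.2, 0.0]
width: 71.9
```

Run:
```python
from loc import *
s=plan([429,105.2,14],Rt(20),4)
```

```text
4 [[-0.02, 0.39, -0.0, -0.0, 0.0, 0.01], [-0.02, 0.39, -0.0, -0.0, 0.0, 0.01], [-0.02, 0.39, -0.0, -0.0, 0.0, 0.01], [-0.02, 0.39, -0.0, -0.0, 0.0, 0.01]]
```

apply_moves([
  [[-0.04,0.3,0,0,0,0],[-0.02,0.4,0,0,0,0],[0,0.4,0,0,0,0],[0,0.4,0,0,0,0],[0,0,0,0,0,0]],
])

```text
clock: 8.85
eef_pos: [437.3, 105.1, 19.5]
tool_rot: [-1.573, -0.015, 0.342]
force: [-0.7, 0.2, 1.0]
width: 71.7
```

apply_moves([
  [[-0.16,0,0.06,0,0,0.1],[0,0.05,0,0,0,0],[0,0,0,0,0,0]],
])

```text
clock: 9.1
eef_pos: [432.5, 105.3, 19.8]
tool_rot: [-1.574, -0.01, 0.34]
force: [0.4, 0.3, -0.6]
width: 71.9
```

apply_moves([
  [[-0.08,0,0.03,0,0,0.1],[0,0,0,0,0,0],[0,0,0,0,0,0],[0,0,0,0,0,0],[0,0,0,0,0,0],[0,0,0,0,0,0]],
], claw=40)

```text
clock: 9.6
eef_pos: [430.2, 105.3, 22.7]
tool_rot: [-1.574, -0.005, 0.339]
force: [-0.6, -0.6, -0.7]
width: 51.3
```

Run:
```python
from loc import *
s=plan([435,105,165],Rt(16),4);plan([645,97,170],Rt(-6.7),s=s)
```

```text
4 [[0.03, -0.89, -0.01, 0.01, 0.17, 0.01], [0.03, -0.89, -0.01, 0.01, 0.17, 0.01], [0.03, -0.89, -0.01, 0.01, 0.17, 0.01], [0.03, -0.89, -0.01, 0.01, 0.17, 0.01]]
6 [[0.83, -0.02, -0.27, 0.0, 0.76, -0.0], [0.85, -0.02, -0.22, 0.0, 0.76, -0.0], [0.86, -0.02, -0.16, 0.0, 0.76, -0.0], [0.87, -0.02, -0.1, 0.0, 0.76, -0.0], [0.87, -0.02, -0.05, 0.0, 0.76, -0.0], [0.88, -0.02, 0.01, 0.0, 0.76, -0.0]]
```

apply_moves([
  [[0,-0.85,0,0,0,0],[0,-0.9,0,0,0.2,0],[0,-0.9,0,0,0.2,0],[0,-0.9,0,0,0.2,0],[0.7,-0.05,-0.25,0,0.7,0],[0.85,-0.02,-0.2,0,0.75,0],[0.85,-0.02,-0.15,0,0.75,0],[0.85,-0.02,-0.1,0,0.75,0]],
])

```text
clock: 10.27
eef_pos: [556.9, 100.9, 174.3]
tool_rot: [-1.579, 0.009, 0.025]
force: [1.2, 1.4, -1.3]
width: 50.8
```

Run:
```python
from loc import *
plan([645,97,168],Rt(-6.7))
```

```text
3 [[0.73, 0.05, -0.05, 0.03, 0.54, -0.03], [0.74, 0.05, -0.02, 0.03, 0.54, -0.03], [0.74, 0.05, 0.02, 0.03, 0.54, -0.03]]
```

apply_moves([
  [[0.7,0.05,-0.05,0.03,0.5,-0.03],[0.7,0.05,0,0.03,0.5,-0.03],[0.7,0.05,0,0.03,0.5,0],[0,0,0,0,0,0]],
])

```text
clock: 10.6
eef_pos: [650.9, 94.4, 167.2]
tool_rot: [-1.571, -0.003, -0.12]
force: [0.9, -0.3, -1.2]
width: 51.0
```

Run:
```python
from loc import *
plan([646.5,94,165],Rt(-6.7),2)
d=cap("wrist","w6"); s=st(); print(s["eef_pos"],s["tool_rot"])
```

```text
2 [[-0.05, 0.03, -0.01, 0.0, -0.02, 0.02], [-0.05, 0.03, -0.01, 0.0, -0.02, 0.02]]
[647.97245847  95.05464628 166.96370496] [-1.57171441e+00  6.11086548e-04 -1.17770030e-01]
```

View pics/w6.png

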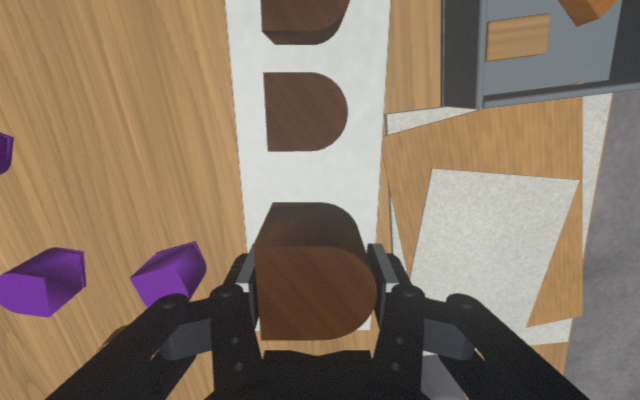

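The held heel_a is square in the gripper at about (315,290), heel_b at (306,111) below it. Lowering.

apply_moves([
  [[-0.06,0.45,0,0,0,0],[0,0.45,0,0,0,0],[0,0.45,0,0,0,0],[0,0.4,0,0,0,0],[0,0,0,0,0,0]],
])

```text
clock: 11.07
eef_pos: [640.3, 96.2, 93.9]
tool_rot: [-1.572, 0.006, -0.113]
force: [-0.1, -0.5, -1.4]
width: 51.2
```

Run:
```python
from loc import *
plan([645.6,94.5,90],Rt(-6.7),2)
```

```text
2 [[0.07, 0.05, -0.01, 0.01, 0.02, -0.04], [0.07, 0.05, -0.01, 0.01, 0.02, -0.04]]
```

apply_moves([
  [[0.08,0.07,-0.02,0,0.03,-0.05],[0.04,0.07,-0.02,0,0,-0.03],[0,0.05,0,0,0,0]],
])

```text
clock: 11.32
eef_pos: [643.4, 94.6, 86.9]
tool_rot: [-1.572, 0.0, -0.114]
force: [-0.9, -0.3, -1.0]
width: 51.0
```

apply_moves([
  [[0.05,0.06,0,0,0.03,0],[0,0.05,0,0,0,0],[0,0,0,0,0,0]],
])

```text
clock: 11.57
eef_pos: [646.5, 94.4, 83.9]
tool_rot: [-1.572, -0.002, -0.117]
force: [0.7, -0.2, -1.1]
width: 51.3
```

apply_moves([
  [[-0.02,0.05,0,0,0,0],[0,0.05,0,0,0,0]],
])

```text
clock: 11.73
eef_pos: [646.4, 94.8, 81.5]
tool_rot: [-1.571, -0.004, -0.117]
force: [-5.8, -0.7, 15.4]
width: 51.4
```

Contact. Release and look.

apply_moves([
  [[0,-0.02,0,0,0,0],[0,0,0,0,0,0]],
])

```text
clock: 11.9
eef_pos: [646.5, 95.0, 82.9]
tool_rot: [-1.571, -0.005, -0.117]
force: [-0.7, 0.9, -0.5]
width: 51.1
```

apply_moves([
  [[0,0,0,0,0,0],[0,0,0,0,0,0],[0,0,0,0,0,0],[0,0,0,0,0,0]],
], claw=72)

```text
clock: 12.23
eef_pos: [647.0, 95.2, 83.2]
tool_rot: [-1.571, -0.006, -0.117]
force: [-0.4, -0.2, 0.1]
width: 72.0
```

apply_moves([
  [[0,-0.8,0,0,0,0],[0,-0.9,0,0,0,0],[0,-0.9,0,0,0,0],[0,-0.5,-0.7,0,0,0],[0,-0.5,-0.8,0,0,0],[0,0,0,0,0,0]],
])

```text
clock: 12.73
eef_pos: [638.1, 36.6, 230.7]
tool_rot: [-1.571, -0.001, -0.111]
force: [0.1, -1.9, 0.2]
width: 72.0
```

Run:
```python
from loc import *
d=cap("wrist","w7"); s=st(); print(s["eef_pos"],s["tool_rot"],-cv2.Rodrigues(d["r"])[0].T@d["t"].reshape(3))
brown(d,115); cap("top","t7");
```

```text
[637.25570559  40.00947257 229.19094855] [-1.56820962e+00  1.35168757e-03 -1.08542519e-01] [647.65583609 116.50600516 374.8545763 ]
[147. 295.] rect [454.6 -55.6] [27.  40.3] 42.8
[168. 271.] rect [483.6 -30.1] [26.2 54.1] 40.1
[308.  17.] rect [649.1 172.6] [23.4 38. ] 83.6
```

View pics/w7.png

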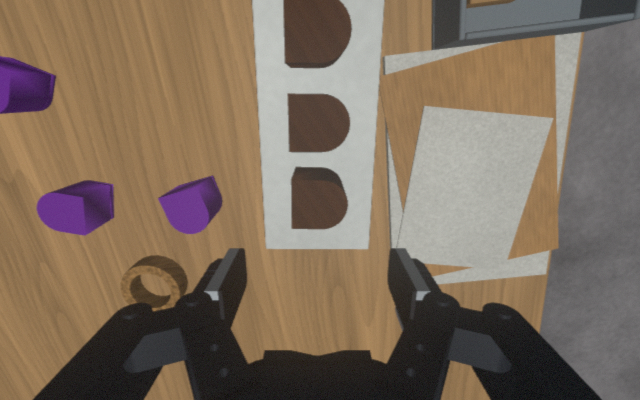

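Run:
```python
from loc import *
d=load("wrist"); f=lambda p,z=115: ray(d,*p,z)[:2]
g=cv2.cvtColor(d["im"],cv2.COLOR_BGR2HSV)[:,:,2]; u=310
print(g[55:72,u],g[160:240:1,u]); print(g[120,280:295],g[215,283:300],g[40,278:292])
ex=np.array([.9932,-.1165]); ey=np.array([.1165,.9932]); C=np.array([650.3,129.2])
for n,p in dict(a_t=(289.5,94.5),a_b=(289.5,152.5),a_ap=(350,123),R_b=(292,229.5),R_ap=(347.5,203),b_b=(285,62.5),b_f=(285,30),b_ap=(352,30)).items():
    q=f(p); print(n,q.round(1),"shelf",np.round([(q-C)@ex,(q-C)@ey],1))
for v in (80,160,240):
    w=np.where(cv2.cvtColor(d["im"],cv2.COLOR_BGR2HSV)[v,245:384,1]<30)[0]+245; 
    for k in (w.min(),w.max()): q=f((k,v),60); print(v,k,np.round([(q-C)@ex,(q-C)@ey],1))
```

```text
[ 87  86  80  83  83  81  84  79  69  70  67  69  83 150 184 188 190] [186 187 186 188 187 187 180 103  69  63  64  69  68  71  69  66  72  71
  70  70  77  81  82  84  81  83  80  81  85  86  85  85  82  86  89  85
  86  85  87  84  83  85  84  86  87  85  85  87  86  85  86  86  85  86
  88  82  83  87  88  88  86  85  86  86  85  85  80  81  93 151 177 181
 180 179 180 180 183 181 181 178]
[190 191 194 191 191 189 190 185 135  93  86  86  85  87  87] [187 188 187 188 188 186 187 182 136  90  80  82  80  82  81  84  79] [193 195 195 195 194 189 139  89  82  81  80  79  77  79]
a_t [626.  119.7] shelf [-23.  -12.2]
a_b [619.4  72.6] shelf [-24.1 -59.8]
a_ap [673.3  91.6] shelf [ 27.2 -34.7]
R_b [6.115e+02 1.000e-01] shelf [ -23.5 -132.7]
R_ap [665.6  20.7] shelf [  27.8 -106. ]
b_b [625.8 143.9] shelf [-26.   11.7]
b_f [629.1 166.6] shelf [-25.4  34.6]
b_ap [680.2 160.9] shelf [26.  34.9]
80 257 [-59.    1.1]
80 378 [58.9  1.8]
160 261 [-59.3 -77.9]
160 373 [ 59.1 -77.3]
240 266 [ -58.4 -171.5]
240 368 [  59.3 -170.9]
```

Row check in shelf coordinates: heel_a at (+1.7, −36), heel_b at (0, +35.7), shelf heels at about ±105–108; good. Now the last.

Run:
```python
from loc import *
d=load("top"); im=d["im"]; hsv=cv2.cvtColor(im,cv2.COLOR_BGR2HSV)
L1=ray(d,420,198.8,8)[:2];L2=ray(d,425.7,232,8)[:2];e=(L1-L2)/np.linalg.norm(L1-L2); print(L1,L2,np.linalg.norm(L1-L2),(L1+L2)/2+55*np.array([e[1],-e[0]]))
w=((hsv[:,:,1]<40)&(hsv[:,:,2]>140)).astype(np.uint8)
l=np.zeros_like(w); l[175:260,440:480]=w[175:260,440:480]
c=max(cv2.findContours(l,0,2)[0],key=cv2.contourArea)[:,0]
print(c.min(0),c.max(0))
for v in range(183,250,6):
    u=np.where(l[v])[0]; print(v,u.min(),u.max(),ray(d,u.min(),v,185)[:2].round(),ray(d,u.max(),v,185)[:2].round())
s=plan([450,-150,260],Rt(-50));plan([480,-335,320],Rt(-85),s=s)
```

```text
[ 591.97480387 -266.26787093] [ 484.57447399 -281.40737932] 108.46213889038744 [ 545.95172303 -328.29919304]
[448 184] [467 248]Traceback (most recent call last):
  File "<stdin>", line 9, in <module>
    return umr_minimum(a, axis, None, out, keepdims, initial, where)
ValueError: zero-size array to reduction operation minimum which has no identity
```

Run:
```python
from loc import *
d=load("top")
t=ray(d,458,248.5,181)[:2]; h=ray(d,453.5,184,180)[:2]; a=(h-t); print(t,h,np.linalg.norm(a),np.degrees(np.arctan2(a[1],a[0])), t+a/np.linalg.norm(a)*125)
s=plan([450,-150,270],Rt(-45));plan([470,-335,330],Rt(-85),s=s)
```

```text
[ 421.29178033 -330.5587601 ] [ 603.42458456 -325.97173363] 182.190557353567 1.4426929397677326 [ 546.25215621 -327.41162494]
9 [[-0.46, -0.12, -0.59, -0.0, 0.86, -0.01], [-0.41, -0.12, -0.62, -0.0, 0.86, -0.01], [-0.36, -0.12, -0.65, -0.0, 0.86, -0.01], [-0.31, -0.12, -0.67, -0.0, 0.86, -0.01], [-0.26, -0.12, -0.7, -0.0, 0.86, -0.01], [-0.21, -0.12, -0.71, -0.0, 0.86, -0.01], [-0.16, -0.12, -0.73, -0.0, 0.86, -0.01], [-0.1, -0.12, -0.74, -0.0, 0.86, -0.01], [-0.04, -0.12, -0.74, -0.0, 0.86, -0.01]]
9 [[0.4, -0.17, -0.32, -0.0, 0.89, -0.0], [0.43, -0.17, -0.29, -0.0, 0.89, -0.0], [0.45, -0.17, -0.26, -0.0, 0.89, -0.0], [0.47, -0.17, -0.22, -0.0, 0.89, -0.0], [0.48, -0.17, -0.19, -0.0, 0.89, -0.0], [0.5, -0.17, -0.15, -0.0, 0.89, -0.0], [0.51, -0.17, -0.11, -0.0, 0.89, -0.0], [0.51, -0.17, -0.07, -0.0, 0.89, -0.0], [0.52, -0.17, -0.03, -0.0, 0.89, -0.0]]
```

apply_moves([
  [[-0.46,-0.12,-0.6,0,0.85,0],[-0.4,-0.12,-0.62,0,0.85,0],[-0.36,-0.12,-0.65,0,0.85,0],[-0.3,-0.12,-0.67,0,0.85,0],[-0.26,-0.12,-0.7,0,0.85,0],[-0.2,-0.12,-0.7,0,0.85,0],[-0.16,-0.12,-0.73,0,0.85,0],[-0.1,-0.12,-0.74,0,0.85,0]],
], claw=72)

```text
clock: 13.5
eef_pos: [465.6, -118.2, 256.7]
tool_rot: [-1.565, 0.025, -0.703]
force: [-0.1, -1.0, 0.4]
width: 72.4
```

apply_moves([
  [[0.3,-0.17,-0.4,0,0.9,0],[0.43,-0.17,-0.3,0,0.9,0],[0.45,-0.17,-0.26,0,0.9,0],[0.47,-0.17,-0.22,0,0.9,0],[0.48,-0.17,-0.2,0,0.9,0],[0.5,-0.17,-0.15,0,0.9,0],[0.5,-0.17,-0.1,0,0.9,0],[0.5,-0.17,-0.1,0,0.9,0]],
])

```text
clock: 14.17
eef_pos: [485.4, -282.4, 302.7]
tool_rot: [-1.593, 0.034, -1.357]
force: [0.1, 0.5, -0.2]
width: 72.1
```

Run:
```python
from loc import *
print(st()["qpos"].round(2)); plan([470,-335,320],Rt(-87))
```

```text
[ 0.65  0.46 -0.25  1.63  0.11  1.11 -0.98]
2 [[0.59, -0.23, -0.33, 0.14, 0.93, -0.19], [0.62, -0.22, -0.28, 0.14, 0.93, -0.19]]
```

apply_moves([
  [[0.6,-0.2,-0.3,0.15,0.9,-0.2],[0.6,-0.2,-0.3,0.15,0.9,-0.2],[0,0,0,0,0,0]],
])

```text
clock: 14.42
eef_pos: [473.3, -338.7, 316.0]
tool_rot: [-1.569, -0.004, -1.525]
force: [-0.8, -0.6, -0.9]
width: 72.0
```

Run:
```python
from loc import *
d=cap("wrist","w8"); s=st(); print(s["eef_pos"],s["tool_rot"],-cv2.Rodrigues(d["r"])[0].T@d["t"].reshape(3))
for p in [(421,-330.5,181),(603.5,-326,180),(546,-328,196),(538,-328+22.5,182),(538,-328-22.5,182)]: print(proj(d,p).round())
```

```text
[ 474.48947605 -335.5442004   315.18351738] [-1.56873352e+00 -1.45849497e-04 -1.52017534e+00] [ 554.54904385 -335.14932732  460.3239353 ]
[[305. 234.]]
[[307.  34.]]
[[307. 107.]]
[[282. 114.]]
[[332. 117.]]
```

View pics/w8.png

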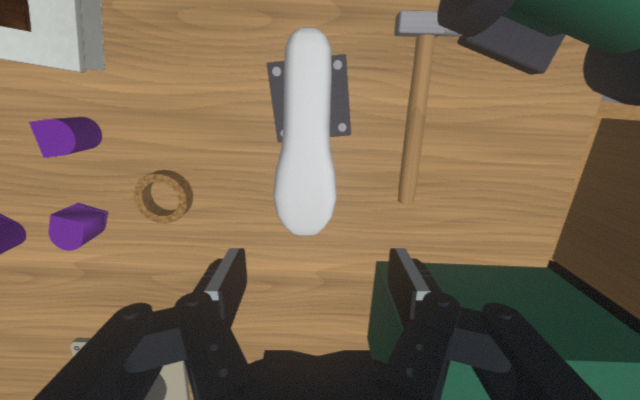

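The wrist view shows the last with toe at (305,235) and heel at (308,29), where predicted; hammer at (415,110).

Run:
```python
from loc import *
d=load("wrist"); h=cv2.cvtColor(d["im"],cv2.COLOR_BGR2HSV); w=(h[:,:,1]<30)&(h[:,:,2]>125)
for v in (40,60,80,100,115,130,200,225):
    u=np.where(w[v,265:345])[0]+265; print(v,u.min(),u.max(),ray(d,u.min(),v,185)[:2].round(1),ray(d,u.max(),v,185)[:2].round(1),ray(d,(u.min()+u.max())/2,v,185)[:2].round(1))
print(ray(d,305,235,181),ray(d,307.5,29,178))
plan([538,-328,235],Rt(-88.6))
```

```text
40 289 327 [ 597.5 -311.3] [ 598.9 -342.4] [ 598.2 -326.9]
60 286 338 [ 582.3 -309. ] [ 584.2 -352.5] [ 583.3 -330.7]
80 286 330 [ 566.7 -309.2] [ 568.3 -346.7] [ 567.5 -328. ]
100 285 329 [ 550.4 -308.6] [ 552.1 -346.8] [ 551.2 -327.7]
115 285 329 [ 537.7 -308.7] [ 539.5 -347.5] [ 538.6 -328.1]
130 282 344 [ 524.6 -306.2] [ 527.1 -361.7] [ 525.9 -333.9]
200 275 335 [ 458. -300.] [ 460.5 -357.8] [ 459.3 -328.9]
225 284 325 [ 432.2 -309. ] [ 434.  -349.6] [ 433.1 -329.3]
[ 420.29670157 -330.03273676  181.        ] [ 607.48910029 -325.95447943  178.        ]
3 [[-0.04, 0.67, 0.53, -0.01, 0.1, 0.0], [-0.04, 0.67, 0.53, -0.01, 0.1, 0.0], [-0.05, 0.67, 0.53, -0.01, 0.1, 0.0]]
```

apply_moves([
  [[-0.04,0.65,0.53,0,0.1,0],[-0.04,0.65,0.53,0,0.1,0],[-0.05,0.65,0.53,0,0.1,0],[0,0,0,0,0,0]],
])

```text
clock: 14.8
eef_pos: [543.6, -322.9, 233.5]
tool_rot: [-1.566, 0.003, -1.543]
force: [0.1, 2.0, -1.1]
width: 72.0
```

Run:
```python
from loc import *
plan([538,-328,190],Rt(-89),2);
```

```text
2 [[0.06, 0.54, -0.07, -0.03, 0.06, -0.02], [0.06, 0.54, -0.07, -0.03, 0.06, -0.02]]
```

apply_moves([
  [[0.08,0.3,-0.08,-0.03,0.06,-0.02],[0.05,0.3,-0.06,-0.03,0.06,-0.02],[0,0,0,0,0,0]],
])

```text
clock: 15.05
eef_pos: [540.6, -321.4, 204.7]
tool_rot: [-1.576, 0.006, -1.544]
force: [-0.5, -0.0, 0.4]
width: 72.0
```

Run:
```python
from loc import *
plan([538,-328,146],Rt(-89),4);
```

```text
4 [[0.04, 0.37, -0.02, 0.01, 0.03, -0.02], [0.04, 0.37, -0.02, 0.01, 0.03, -0.02], [0.04, 0.37, -0.02, 0.01, 0.03, -0.02], [0.04, 0.37, -0.02, 0.01, 0.03, -0.02]]
```

apply_moves([
  [[0.15,0.1,-0.04,0.02,0.06,0],[0.05,0.1,0,0,0.05,0],[0,0,0,0,0,0]],
])

```text
clock: 15.3
eef_pos: [539.4, -328.6, 196.6]
tool_rot: [-1.574, 0.007, -1.552]
force: [0.9, -0.4, -0.6]
width: 72.0
```

Run:
```python
from loc import *
plan([538,-328,146],Rt(-89),4);
```

```text
4 [[-0.0, 0.32, -0.01, 0.01, 0.0, -0.02], [-0.0, 0.32, -0.01, 0.01, 0.0, -0.02], [-0.0, 0.32, -0.01, 0.01, 0.0, -0.02], [-0.0, 0.32, -0.01, 0.01, 0.0, -0.02]]
```

apply_moves([
  [[0,0.3,-0.02,0,0,-0.05],[0,0.3,-0.01,0,0,-0.03],[0,0.3,0,0,0,0],[0,0.3,0,0,0,0],[0,0,0,0,0,0]],
])

```text
clock: 15.72
eef_pos: [539.6, -332.4, 152.2]
tool_rot: [-1.565, -0.006, -1.557]
force: [-0.9, 1.2, -0.3]
width: 71.9
```

apply_moves([
  [[-0.1,0.12,0,-0.05,0,0.05],[0,0.05,0,0,0,0],[0,0,0,0,0,0]],
])

```text
clock: 15.97
eef_pos: [540.4, -329.4, 147.3]
tool_rot: [-1.567, -0.003, -1.558]
force: [0.2, -0.6, 0.7]
width: 72.4
```

apply_moves([
  [[-0.02,0,0,0,0,0],[0,0,0,0,0,0],[0,0,0,0,0,0],[0,0,0,0,0,0],[0,0,0,0,0,0],[0,0,0,0,0,0],[0,0,0,0,0,0]],
], claw=30)

```text
clock: 16.55
eef_pos: [541.1, -328.6, 148.9]
tool_rot: [-1.565, -0.004, -1.558]
force: [0.4, 0.9, 0.3]
width: 44.4
```

apply_moves([
  [[0,-0.3,0,0,0,0],[0,-0.4,0,0,0,0],[0,-0.4,0,0,0,0],[0,-0.4,0,0,0,0]],
])

```text
clock: 16.88
eef_pos: [539.0, -326.7, 208.2]
tool_rot: [-1.571, 0.001, -1.557]
force: [0.1, -0.2, -2.1]
width: 44.0
```

apply_moves([
  [[0,-0.8,0,0,0,0],[0,-0.8,0,0,0,0],[0,-0.8,0,0,0,0],[0,0,0,0,0,0]],
])

```text
clock: 17.22
eef_pos: [539.0, -326.9, 313.6]
tool_rot: [-1.569, -0.0, -1.557]
force: [2.4, -1.2, -2.1]
width: 44.3
```

Run:
```python
from loc import *
s=st(); print(s["eef_pos"],s["qpos"].round(2),s["force"].round(1),s["width"])
s=plan([470,-260,270],Rt(-89-0,50))
print(R.from_euler('xyz',s["tool_rot"]).apply([0,1,0]))
s=plan([470,-260,270],Rt(-89,-50)); print(R.from_euler('xyz',s["tool_rot"]).apply([0,1,0]))
```

```text
[ 539.03866086 -326.85511082  313.55030989] [ 0.61  0.53 -0.19  1.46  0.1   1.16 -1.15] [ 2.4 -1.2 -2.1] 44.29765738604634
11 [[-0.15, 0.1, -0.15, 0.91, -0.0, 0.0], [-0.15, 0.09, -0.16, 0.91, -0.0, 0.0], [-0.15, 0.07, -0.17, 0.91, -0.0, 0.0], [-0.15, 0.06, -0.17, 0.91, -0.0, 0.0], [-0.15, 0.05, -0.18, 0.91, -0.0, 0.0], [-0.15, 0.03, -0.18, 0.91, -0.0, 0.0], [-0.15, 0.02, -0.18, 0.91, -0.0, 0.0], [-0.15, 0.0, -0.18, 0.91, -0.0, 0.0], [-0.15, -0.01, -0.18, 0.91, -0.0, 0.0], [-0.15, -0.03, -0.18, 0.91, -0.0, 0.0], [-0.15, -0.04, -0.18, 0.91, -0.0, 0.0]]
[ 0.76592777  0.01336932 -0.64278761]
11 [[-0.15, 0.1, -0.15, -0.91, -0.0, -0.0], [-0.15, 0.11, -0.15, -0.91, -0.0, -0.0], [-0.15, 0.12, -0.14, -0.91, -0.0, -0.0], [-0.15, 0.13, -0.13, -0.91, -0.0, -0.0], [-0.15, 0.14, -0.12, -0.91, -0.0, -0.0], [-0.15, 0.15, -0.1, -0.91, -0.0, -0.0], [-0.15, 0.16, -0.09, -0.91, -0.0, -0.0], [-0.15, 0.17, -0.08, -0.91, -0.0, -0.0], [-0.15, 0.17, -0.07, -0.91, -0.0, -0.0], [-0.15, 0.18, -0.05, -0.91, -0.0, -0.0], [-0.15, 0.18, -0.04, -0.91, -0.0, -0.0]]
[-0.76592777 -0.01336932 -0.64278761]
```

apply_moves([
  [[0,-0.3,-0.1,0,0.78,0],[0,-0.3,-0.15,0,0.78,0],[0,-0.3,-0.15,0,0.78,0],[0,-0.3,-0.15,0,0.78,0],[0,-0.3,-0.15,0,0.78,0],[0,-0.3,-0.15,0,0.78,0],[0,-0.3,-0.15,0,0.78,0],[0,0,0,0,0.7,0]],
])

```text
clock: 17.88
eef_pos: [495.7, -317.0, 405.1]
tool_rot: [-1.568, 0.002, -2.119]
force: [0.7, -0.3, -2.5]
width: 44.6
```

apply_moves([
  [[0,-0.1,0,0.7,0,0],[0,-0.1,0,0.8,0,0],[0,-0.1,0,0.8,0,0],[0,-0.1,0,0.8,0,0]],
])

```text
clock: 18.22
eef_pos: [494.9, -316.4, 420.6]
tool_rot: [-1.291, 0.002, -2.122]
force: [-1.0, -1.3, -1.3]
width: 43.9
```

Run:
```python
from loc import *
s=st(); print(s["eef_pos"],s["tool_rot"],s["qpos"].round(2),s["force"].round(1),s["width"],R.from_euler('xyz',s["tool_rot"]).as_matrix().round(3))
```

```text
[ 494.85844507 -316.36760794  420.63916113] [-1.29083134  0.00221983 -2.12166973] [ 0.56  0.23 -0.06  1.67  0.03  0.96 -1.63] [-1.  -1.3 -1.3] 43.9232482786675 [[-0.523  0.237  0.819]
 [-0.852 -0.143 -0.504]
 [-0.002 -0.961  0.276]]
```

apply_moves([
  [[0,-0.05,0,0.8,0,0],[0,-0.05,0,0.85,0,0],[0,-0.05,0,0.85,0,0],[0,0,0,0.85,0,0],[0,0,0,0.85,0,0],[0,0,0,0.85,0,0],[0,0,0,0.8,0,0],[0,0,0,0.6,0,0]],
])

```text
clock: 18.88
eef_pos: [487.7, -309.1, 430.1]
tool_rot: [-0.82, -0.004, -2.122]
force: [-0.1, -0.3, -3.2]
width: 44.2
```

Run:
```python
from loc import *
a=cap("scene","s9"); b=cap("top","t9"); c=cap("wrist")
s=st(); print(s["eef_pos"],s["tool_rot"],s["qpos"].round(2),s["force"].round(1),s["width"])
o=np.hstack([cv2.resize(a["im"],(400,250)),cv2.resize(c["im"],(400,250))]); g=proj(a,s["eef_pos"])[0].astype(int)
x,y=np.clip(g-[80,60],0,[480,280]); k=a["im"][y:y+120,x:x+160]; 
o=np.vstack([o,np.hstack([cv2.resize(b["im"],(400,250)),cv2.resize(k,(400,250),interpolation=2)])]); cv2.imwrite("pics/f.png",o); print(x,y,g)
```

```text
[ 486.71033669 -313.63146326  430.87261215] [-0.81911036 -0.00288096 -2.12864157] [ 0.85  0.04 -0.37  2.11  0.26  0.25 -1.86] [-0.7 -0.1 -2.7] 43.62734401941252
123 94 [203 154]
```

View pics/f.png

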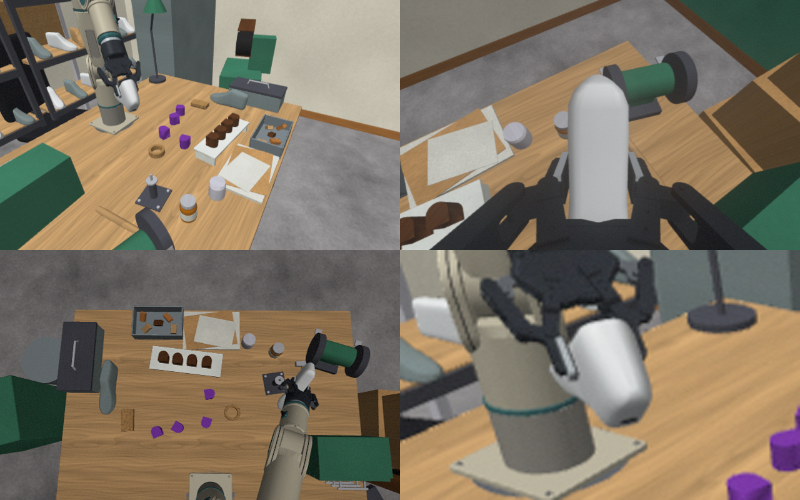

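Run:
```python
from loc import *
plan([590,-375,460],Rt(-122,44),6)
```

```text
6 [[-0.01, 0.25, 0.45, 0.03, 0.0, 0.0], [-0.01, 0.25, 0.45, 0.03, 0.0, 0.0], [-0.01, 0.26, 0.45, 0.03, 0.0, 0.0], [-0.01, 0.26, 0.45, 0.03, 0.0, 0.0], [-0.01, 0.26, 0.45, 0.03, 0.0, 0.0], [-0.01, 0.26, 0.45, 0.03, 0.0, 0.0]]
```

The pictures show all four heels in line, the stand empty, bystanders in place, and the last held, heel up, at about 43°; joint 6 is near its limit, so I extend before finishing the tilt.

apply_moves([
  [[0,0.25,0.45,0.1,0,0],[0,0.25,0.45,0.1,0,0],[0,0.25,0.45,0.1,0,0],[0,0.25,0.45,0.1,0,0],[0,0.25,0.45,0.1,0,0],[0,0.25,0.45,0.1,0,0]],
])

```text
clock: 19.53
eef_pos: [583.0, -383.9, 459.6]
tool_rot: [-0.778, -0.011, -2.142]
force: [0.0, 0.3, -2.1]
width: 44.1
```

Run:
```python
from loc import *
s=st(); print(s["eef_pos"],s["tool_rot"],s["qpos"].round(2),s["force"].round(1),s["width"])
plan(s["eef_pos"],Rt(-122,50),4)
```

```text
[ 582.96577222 -383.86533511  459.60051878] [-0.77821695 -0.01114201 -2.14233285] [ 0.76  0.21 -0.3   1.85  0.4   0.32 -1.97] [ 0.   0.3 -2.1] 44.098377813383664
4 [[0.0, 0.0, 0.0, 0.23, -0.0, 0.05], [0.0, 0.0, 0.0, 0.23, -0.0, 0.05], [0.0, 0.0, 0.0, 0.23, -0.0, 0.05], [0.0, 0.0, 0.0, 0.23, -0.0, 0.05]]
```

apply_moves([
  [[0,0.1,0.3,0.3,0,0.05],[0,0.1,0.3,0.3,0,0.05],[0,0.1,0.2,0.25,0,0.05],[0,0,0,0.15,0,0],[0,0,0,0,0,0],[0,0,0,0,0,0]],
])

```text
clock: 20.03
eef_pos: [612.2, -403.2, 472.1]
tool_rot: [-0.691, -0.008, -2.134]
force: [0.5, -0.0, -2.7]
width: 44.2
```

Run:
```python
from loc import *
s=st(); Rm=R.from_euler('xyz',s["tool_rot"])
print(s["eef_pos"],s["tool_rot"],s["qpos"].round(2),s["qd"].round(3),s["force"].round(1),s["width"])
a=cap("scene"); c=cap("wrist"); 
# last frame in tool: x_last = tool z, y_last = -tool x, z_last = -tool y ; grip point at tool y=-19
z=Rm.apply([0,0,1]); print("slope",np.degrees(np.arcsin(z[2])),"lean",np.degrees(np.arcsin(Rm.apply([1,0,0])[2])))
P=lambda v: np.array(s["eef_pos"])+Rm.apply([0,-19-(v[2]-66),0])+Rm.apply([0,0,v[0]+8])+Rm.apply([-v[1],0,0])
for n,v in dict(toe=(-125,0,81),heel=(63,0,75),hole=(0,0,0)).items(): print(n,P(v).round(),proj(a,P(v))[0].round(),proj(c,P(v))[0].round())
im=a["im"]; h=cv2.cvtColor(im,cv2.COLOR_BGR2HSV); w=((h[:,:,1]<25)&(h[:,:,2]>120)).astype(np.uint8)
g=proj(a,P((0,0,50)))[0].astype(int); q=np.zeros_like(w); x,y=g; q[max(y-60,0):y+60,max(x-60,0):x+60]=w[max(y-60,0):y+60,max(x-60,0):x+60]
ct=max(cv2.findContours(q,0,2)[0],key=cv2.contourArea); print("g",g,cv2.boundingRect(ct),cv2.contourArea(ct))
h=cv2.cvtColor(c["im"],cv2.COLOR_BGR2HSV); w=((h[:,:,1]<25)&(h[:,:,2]>120)); v=np.where(w[:,312:325].all(1))[0]; print("wrist heel top v",v.min())
```

```text
[ 612.20837432 -403.21391104  472.07238496] [-0.69140269 -0.00798961 -2.13376798] [ 0.82  0.25 -0.37  1.84  0.64  0.23 -2.19] [-0.028  0.002  0.029  0.02   0.021  0.001 -0.021] [ 0.5 -0.  -2.7] 44.172026706967664
slope 50.38333479198222 lean 0.4577711522732681
toe [ 527. -350.  404.] [208. 180.] [317. 478.]
heel [ 633. -415.  545.] [217. 134.] [317. 128.]
hole [ 647. -425.  448.] [229. 197.] [317. 212.]
g [218 167] (192, 135, 49, 66) 1894.0
wrist heel top v 86
```

apply_moves([
  [[0,0.05,0.3,0,0,0],[0,0.05,0.3,0,0,0],[0,0,0.2,0,0,0],[0,0,0,0,0,0]],
])

```text
clock: 20.47
eef_pos: [631.9, -414.8, 494.6]
tool_rot: [-0.694, -0.009, -2.134]
force: [0.9, 0.7, -2.0]
width: 44.6
```

```bash
cat > chk.py <<'E'
from loc import *
s=st(); Rm=R.from_euler('xyz',s["tool_rot"])
print(s["eef_pos"],s["qpos"].round(3),s["qd"].round(3),s["force"].round(1),s["width"])
print("slope",np.degrees(np.arcsin(Rm.apply([0,0,1])[2])),"lean",np.degrees(np.arcsin(Rm.apply([1,0,0])[2])))
E
python3 - <<'E'
from chk import *
c=load("wrist"); print(c["im"][80:150:3,317].tolist())
E
```

```text
[ 631.86136208 -414.81657591  494.56797747] [ 0.863  0.273 -0.437  1.742  0.585  0.316 -2.116] [ 0.004 -0.002 -0.006  0.025  0.014  0.007 -0.021] [ 0.9  0.7 -2. ] 44.578406592934456
slope 50.24437041690298 lean 0.4977055542613495
[[121, 121, 123], [120, 120, 122], [123, 122, 125], [126, 123, 128], [131, 131, 135], [136, 135, 137], [136, 135, 138], [140, 139, 142], [139, 139, 144], [136, 134, 138], [140, 139, 141], [139, 136, 139], [140, 140, 142], [175, 173, 173], [196, 195, 193], [199, 198, 196], [203, 201, 200], [209, 208, 205], [216, 215, 214], [219, 218, 217], [217, 216, 215], [216, 214, 212], [214, 212, 212], [214, 213, 211]]
```

apply_moves([
  [[0,0,0,0,0,0],[0,0,0,0,0,0],[0,0,0,0,0,0],[0,0,0,0,0,0]],
])

```text
clock: 20.8
eef_pos: [630.6, -414.3, 493.3]
tool_rot: [-0.696, -0.009, -2.135]
force: [0.2, -0.6, -1.8]
width: 44.1
```

Run:
```python
from chk import *
b=np.load("pics/top.npz")["im"]; d=cap("top"); brown_m=lambda im: ((cv2.cvtColor(im,cv2.COLOR_BGR2HSV)[:,:,2]<85)&(cv2.cvtColor(im,cv2.COLOR_BGR2HSV)[:,:,1]>80)).astype(np.uint8)
for im in (cv2.imread("pics/t0.png"),d["im"]):
    m=brown_m(im)[150:205,240:355]; n,l,stt,c=cv2.connectedComponentsWithStats(m)
    print([(c[i]+[240,150]).round(1).tolist() for i in range(1,n) if stt[i,4]>100])
s1=st(); print(s1["eef_pos"],s1["qd"].round(3))
if s1["width"]>40: finish_job(); print("done")
```

```text
[ 630.56478637 -414.29371186  493.33336059] [ 0.864  0.272 -0.437  1.745  0.587  0.317 -2.118] [ 0.    -0.003  0.002  0.014  0.001  0.    -0.004] [ 0.2 -0.6 -1.8] 44.12243478294514
slope 50.11991638561113 lean 0.5286382050149431
[[261.6, 171.4], [330.5, 178.9]]
[[261.6, 171.4], [283.9, 174.3], [306.9, 176.5], [330.5, 179.0]]
[ 630.45879404 -414.29406621  493.1955024 ] [ 0.002  0.003 -0.002 -0.002  0.001  0.    -0.   ]
the job is handed in; nothing more can be done
done
```

I filled the shelf gap with both loose heels, then drew the small last off its pin and tipped it. I handed the job in at about 21 s, still holding the last up.

**Row:**
- heel_b went to the left place and heel_a to the right one. They measured about +35.7 mm and −36 mm along the shelf, square to it within about 1° and within 2 mm of its centre line.
- The two heels already there did not move: their top-view positions agree before and after within 0.1 pixel.
- heel_right itself read about −108 mm, against the −105 mm given. The three spacings come to about 70, 72 and 71 mm.

**Last:**
- By the gripper's pose it slopes 50.1° heel up, with 0.5° of sideways lean. The toe is about 42 cm above the bench.
- Joint speeds were near zero and the grip held at 44 mm when I handed in.
- In the last views I looked at, the stand was empty and the bystanders looked in their places.

**Checks that were weak or disagreed:**
- I did not measure the last's own slope, only the gripper's. The scene-camera outline fits it within about 5°.
- In the wrist view the heel's edge was about 10 pixels (roughly 4 mm) from where I predicted it. I put this down to calibration and a grip about 3 mm off the intended point.
- Joint 6 touched its lower limit (0.23 rad to two decimals) during the tilt. I extended the arm, and it finished at 0.32.

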